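# Roll-test the pendant lamp stems and reject the bent one

### The arm

A 6-joint arm with a two-finger parallel gripper is mounted at the origin on the work surface. World frame = base frame: x ahead of the robot, y to its left, z up, the work surface at z = 0. Lengths are in m, angles in degrees, forces in N, time in s.
With the tool pointing down it reaches from about 0.4 to 0.825 m from the base axis. Payload 7 kg.
Tool frame: the origin (TCP) lies at the very end of the fingers, on their centre line; the grasp point (between the pads) lies behind it (r.grasp_offset is the z of the grasp point in the tool frame, in m); z points along the fingers, y is the direction in which the jaws open and shut (so a half turn about z gives the same grasp; the last joint's range is limited). The gripper opens to 88 mm and grips with 3 to 60 N. Pads are 19 mm wide; open, the fingers measure 130 mm over their backs; the gripper's body (78 mm by 193 mm) begins 47 mm behind the grasp point.
Start: joints at [93.054, 20.546, 0.682, 0, -70.136, -16.507], TCP at [0.157, 0.656, 0.227] pointing down, gripper open.
Joint ranges: [-176.03, 176.03], [-82.01, 121.73], [-58.28, 71.71], [-173.87, 95.51], [-174.79, -0.11], [-173.66, 173.66]. Speed limits (degrees/s): [136.94, 136.94, 172.46, 180, 180, 180].

### API

Orientations are given as [roll, pitch, yaw] about the fixed x, y, z axes, in that order (R = Rz(yaw) Ry(pitch) Rx(roll)).
In Python, from plant import r gives the robot as it stands. The module is installed in compiled form; this text tells all that it offers.
- The arm moves only by the tool servo_tool, never from a script. Its argument "targets" is a list of rows, each an object of numbers: "dx", "dy", "dz": the shift along the world's x, y, z in cm; "spin": the turn about the world's z in rad; "grip": the opening in per cent of the stroke, from 0 (shut) to 100 (fully open). A call has exactly 10 rows; each row is the pose to reach, as a shift and turn from the pose commanded when the call began; what a row does not reach only later rows make up. A row lasts 1/12 s, in which the tool goes at most 41.7 mm and 7.16 degrees, less where a joint would pass 70% of its speed; a pose out of reach is approached as far as the arm can. A call with a gripper value outside its range is refused whole. The fingers move at their own pace and stop on an object; "squeeze" is the grip in N (left out, the last holds). Time passes only in rows, so rows that repeat a pose let the fingers close, or fill a call up. It gives the time, the measured TCP pose, the force and the opening at its end, in the units of the state.
- r.get_state(): the state, without advancing time (a new reading comes with each control period).
- r.capture(name): name is "side" or "top"; returns the picture (400x640x3 uint8, blue, green, red); there is no depth.
- r.get_calibration(name): a dict with "K" (3x3 intrinsics, pixels), "extrinsics" (4x4, takes a point from camera to world coordinates). Camera axes: x right, y down, z forward; pixel columns grow to the right and rows downward; lengths in m; the calibration is good to about 2 mm. A picture is of the moment at which its call begins. get_calibration takes no time and is no camera call.
- r.close_job(): hands the job in, once; it reports no verdict.
Trained networks look in the newest picture that a camera, given by its name, has taken for a name from the list of things; names that differ only in an ending like _2 or _b are one class to them, and where a whole thing is asked for, a point or a joint stands for the part that bears it (a point fixed in the world has none). Each returns a list of dicts, best first, with "p" (0 to 1); they miss things now and then, are a little off and sometimes report something else, mostly with a low value. They report only what shows in the picture. A call takes as long as a camera call.
- r.cut_out(name, camera): "mask" (400x640 bool, what is visible of it) and "extent" ([left, top, right, bottom] in pixels, round what is visible of it).
The state is a dict: "time_s": time; "joints": joint angles; "qd": joint speeds; "joint_torque": joint torques, N m; "tcp_pos": TCP position; "eef_rot": TCP orientation; "contact_force": force on the tool from outside, world axes, zero at the start; "moment": the same for the moment, N m; "gripper_width": finger opening in m.
Only numpy, scipy, OpenCV 4.12 (cv2) and the standard library are available. Lean on these libraries where they do the work, as an engineer would, in place of code of your own. Each camera call takes 0.05 s, during which the arm holds its last target. There are 200 camera calls.

### The job

Check the three lamp stems in the wooden rack for straightness, one at a time: lay each across the level near end of the dark steel test plate and push it gently over onto the slope, so that a straight one rolls on by itself, untouched, past the bright line and drops into the gutter at the far end. Leave the two straight stems lying in the gutter and put the bent one, which will not roll, in the open grey bin; don't fling the stems about, and leave the downlight, the jar and the white driver box where they are.

Things in the scene. Friction and masses are not known exactly. Their poses are not given: they have to be found in the camera images.
- tube_1: Bare-aluminium lamp stem: tube 20 mm in diameter, 170 mm long, 50 to 100 g. Origin at mid-length on its axis (within 3 mm if bent); x runs along it. One of the three stems is bent: kinked at its middle, 6 mm off the straight line between its ends; the others are straight. Only form and rolling tell which.
- tube_2: As tube_1. On the smooth plate a stem pushed from behind mostly slides with the pusher on the level part; on the slope a straight one rolls away by itself, while the bent one lies with its kink flat and stays within about 20 mm of where the push ended (pushed fast it can tumble over).
- tube_3: As tube_1.
- plate: Fixed roll-test plate, yaw up to 0.25 rad. Origin: centre of the underside. Stems roll along its +x, away from the robot. Dark smooth steel, 200 mm wide between side fences (10 mm thick, tops 45 mm above the bench): level landing 37 mm above the bench from x = -144 to -30 mm, then a flat 4 degree slope down to 28 mm at x = +100 mm. Low lip at the near end, x = -150 to -144 mm, top at 40 mm.
- plate_line (a point): Middle of the thin flush bright line across the slope, at the plate's x = +20 mm, y = 0, 33.5 mm above the bench.
- plate_gutter (a point): Middle of the gutter's floor at the far end of the plate, at the plate's x = 127 mm. The gutter runs from x = 100 to 155 mm over the plate's full width; its floor slopes from 18 mm (near) to 10 mm (far) above the bench; far wall's top at 50 mm. It holds two stems side by side, lying across the plate.
- rack: Fixed plywood rack with the stems at the start, left or right of the plate, yaw up to 0.6 rad. Origin: centre of the underside. Stems lie along its x, at y = -64, 0, +64 mm, axes 40 mm above the bench, on two rails (14 mm wide, at x = -55 and +55 mm, tops at 30 mm) with teeth up to 46 mm between stems; slots about 30 mm wide. Between the rails only an 8 mm base, so stems can be gripped at mid-length.
- bin: Fixed open grey plastic bin for rejects, on the other side of the plate from the rack, yaw up to 0.6 rad. 230 mm (its x) by 120 mm (its y), 45 mm high, walls and floor 4 mm. Origin: centre of the underside.
- downlight: Bystander: black round downlight housing, 80 mm in diameter, 70 mm high, stands on the bench. Origin: centre of the underside.
- jar: Bystander: closed jar, 66 mm in diameter, 95 mm high. Origin: centre of the underside.
- driver: Bystander: white lamp driver box, 50 x 100 x 32 mm, beyond the far end of the plate. Origin: centre of the underside.

How it is judged (in metres and radians):
On the way, in this order (a step that is already met when the one before it is completed fails the run):
1. a straight stem rolls by itself, untouched, down the slope past the bright line (((x of tube_1 in the frame of plate between 0.025 and 0.098 m and y of tube_1 in the frame of plate between -0.04 and 0.04 m and z of tube_1 in the frame of plate between 0.034 and 0.05 m and angle between the x axis of tube_1 and the y axis of plate, either way round below 0.25 rad and angular speed of tube_1 above 1.2 rad/s and linear speed of tube_1 above 0.01 m/s and contact force between tube_1 and the fingers below 0.05 N) or (x of tube_3 in the frame of plate between 0.025 and 0.098 m and y of tube_3 in the frame of plate between -0.04 and 0.04 m and z of tube_3 in the frame of plate between 0.034 and 0.05 m and angle between the x axis of tube_3 and the y axis of plate, either way round below 0.25 rad and angular speed of tube_3 above 1.2 rad/s and linear speed of tube_3 above 0.01 m/s and contact force between tube_3 and the fingers below 0.05 N))), for 0.05 s.
2. with that stem lying in the gutter, the other straight stem rolls by itself, untouched, down the slope past the bright line ((((x of tube_1 in the frame of plate between 0.105 and 0.16 m and y of tube_1 in the frame of plate between -0.05 and 0.05 m and z of tube_1 in the frame of plate between 0.01 and 0.034 m and angle between the x axis of tube_1 and the y axis of plate, either way round below 0.35 rad) and (x of tube_3 in the frame of plate between 0.025 and 0.098 m and y of tube_3 in the frame of plate between -0.04 and 0.04 m and z of tube_3 in the frame of plate between 0.034 and 0.05 m and angle between the x axis of tube_3 and the y axis of plate, either way round below 0.25 rad and angular speed of tube_3 above 1.2 rad/s and linear speed of tube_3 above 0.01 m/s and contact force between tube_3 and the fingers below 0.05 N)) or ((x of tube_3 in the frame of plate between 0.105 and 0.16 m and y of tube_3 in the frame of plate between -0.05 and 0.05 m and z of tube_3 in the frame of plate between 0.01 and 0.034 m and angle between the x axis of tube_3 and the y axis of plate, either way round below 0.35 rad) and (x of tube_1 in the frame of plate between 0.025 and 0.098 m and y of tube_1 in the frame of plate between -0.04 and 0.04 m and z of tube_1 in the frame of plate between 0.034 and 0.05 m and angle between the x axis of tube_1 and the y axis of plate, either way round below 0.25 rad and angular speed of tube_1 above 1.2 rad/s and linear speed of tube_1 above 0.01 m/s and contact force between tube_1 and the fingers below 0.05 N)))), for 0.05 s.
At the end, for the whole second after the job is handed in: both straight stems lie at rest in the gutter, across the plate (within 0.35 rad, middles within 50 mm of its centre), and the bent stem lies at rest in the bin (middle within 90 mm lengthways and 55 mm crossways of its centre, at most 34 mm above the bench) (x of tube_1 in the frame of plate between 0.105 and 0.16 m and y of tube_1 in the frame of plate between -0.05 and 0.05 m and z of tube_1 in the frame of plate between 0.01 and 0.034 m and angle between the x axis of each of tube_1, tube_3 and the y axis of plate, either way round below 0.35 rad and x of tube_3 in the frame of plate between 0.105 and 0.16 m and y of tube_3 in the frame of plate between -0.05 and 0.05 m and z of tube_3 in the frame of plate between 0.01 and 0.034 m and x of tube_2 in the frame of bin between -0.09 and 0.09 m and y of tube_2 in the frame of bin between -0.055 and 0.055 m and z of tube_2 in the frame of bin between 0.005 and 0.034 m and linear speed of each of tube_1, tube_2, tube_3 below 0.03 m/s and angular speed of each of tube_1, tube_2, tube_3 below 1 rad/s); the robot touches nothing.
It fails at once if the downlight is shifted more than 30 mm or tipped (distance of downlight from where it was at the start of the episode above 0.03 m or angle between downlight's own z axis and vertical above 0.35 rad).
It fails at once if the jar is shifted more than 30 mm or tipped (distance of jar from where it was at the start of the episode above 0.03 m or angle between jar's own z axis and vertical above 0.35 rad).
It fails at once if the white driver box is shifted more than 30 mm or tipped (distance of driver from where it was at the start of the episode above 0.03 m or angle between driver's own z axis and vertical above 0.35 rad).
It fails at once if a stem is flung or dropped from a height: moves faster than 0.9 m/s out of the gripper ((linear speed of tube_1 above 0.9 m/s and contact force between tube_1 and the fingers below 0.01 N) or (linear speed of tube_2 above 0.9 m/s and contact force between tube_2 and the fingers below 0.01 N) or (linear speed of tube_3 above 0.9 m/s and contact force between tube_3 and the fingers below 0.01 N)).
It also fails if it takes over 72 s, if anything falls off the work surface, if the arm or the gripper's body presses on something with over 40 N, if the wrist force passes 120 N, or if a joint passes its speed limit or range.

## Working session

There is one attempt and no reset: what is moved stays moved. The work goes in short steps, Python scripts to look and compute and a tool call to move; the robot and the scene stay as the last step left them, time stands still between calls to the robot, and variables do not carry over. Pictures are saved under pics/ and viewed, about 8 in all and at most 12, crops included, and the job is handed in when it is done.

Besides the shell and the picture viewer there is one more tool, called after ">>>" by a JSON object that holds its "fn" and its "kwargs". servo_tool: Moves the arm, as the interface text tells. Its arguments: {"type":"object","properties":{"targets":{"type":"array"},"squeeze":{"type":"number"}},"required":["targets"]}

```bash
mkdir -p pics; python3 - <<'E'
from plant import r
import cv2, numpy as np
s=r.get_state(); print(s['time_s'],s['tcp_pos'],s['eef_rot'],s['gripper_width'],r.grasp_offset)
for c in('top','side'):
    im=r.capture(c); cv2.imwrite(f'pics/{c}0.png',im)
    k=r.get_calibration(c); print(c,np.round(k['K'],1).tolist(),np.round(k['extrinsics'],4).tolist())
for n in('tube_1','plate','rack','bin','downlight','jar','driver'):
    for d in r.cut_out(n,'top')[:4]: print(n,round(d['p'],2),d['extent'],d['mask'].sum())
print(r.get_state()['time_s'])
E
```

```text
0.0 [0.15697252 0.65602173 0.22564145] [ 1.79908635e+02 -8.43392078e-03 -1.34599293e+01] 0.08724443048628264 -0.0188
top [[392.8, 0.0, 318.4], [0.0, 392.8, 207.0], [0.0, 0.0, 1.0]] [[-0.0194, -0.9959, 0.0881, 0.5435], [-0.9998, 0.0198, 0.0034, 0.0106], [-0.0051, -0.088, -0.9961, 0.9634], [0.0, 0.0, 0.0, 1.0]]
side [[511.3, 0.0, 325.6], [0.0, 511.3, 198.4], [0.0, 0.0, 1.0]] [[-0.7529, 0.3656, -0.5472, 1.4961], [0.6581, 0.4207, -0.6244, 1.0022], [0.0019, -0.8302, -0.5574, 0.9304], [0.0, 0.0, 0.0, 1.0]]
tube_1 0.94 [196.9, 235.4, 226.6, 307.9] 707
tube_1 0.8 [171.1, 245.8, 198.2, 316.8] 665
tube_1 0.68 [142.8, 250.6, 171.1, 322.8] 578
plate 0.96 [260.9, 151.5, 373.6, 301.4] 12491
rack 0.74 [137.4, 242.0, 239.4, 320.9] 3589
bin 0.58 [415.5, 215.1, 482.2, 317.1] 5660
downlight 0.68 [431.8, 158.6, 472.9, 195.6] 1104
jar 0.59 [181.7, 164.6, 219.9, 195.9] 935
driver 0.6 [320.8, 118.5, 364.2, 147.9] 908
0.45
```

```bash
python3 - <<'E'
import cv2
im=cv2.imread('pics/top0.png'); cv2.imwrite('pics/top0c.png',cv2.resize(im[100:335,120:500],None,fx=2.1,fy=2.1,interpolation=cv2.INTER_CUBIC))
E
```

```text
(no output)
```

View pics/top0c.png

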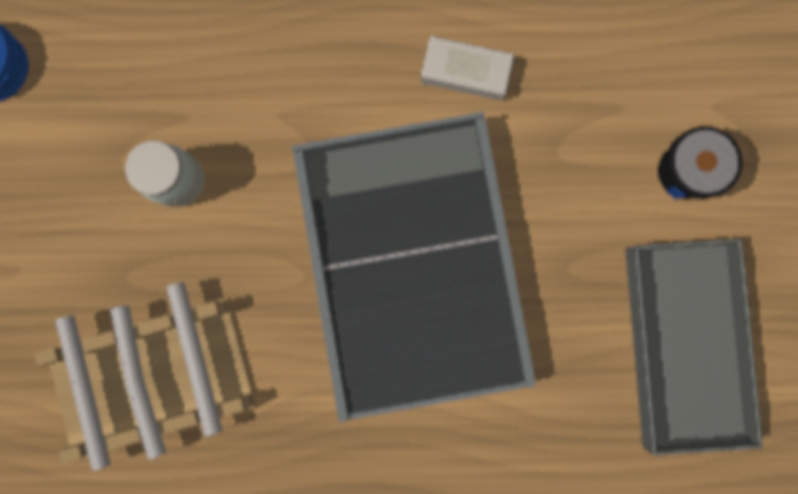

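View pics/side0.png

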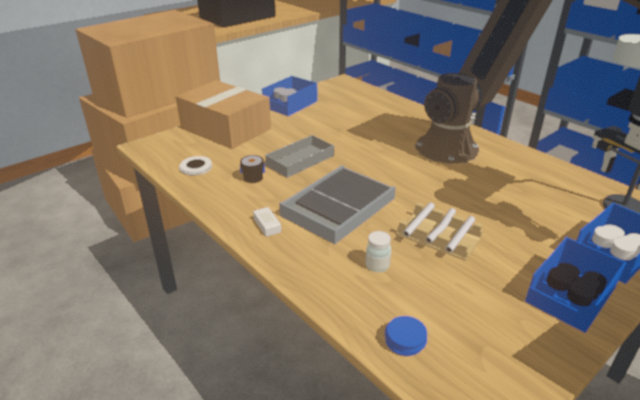

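The top picture shows the rack with its stems at the left (stem middles near full-image px (157,287), (185,281), (212,271)). The plate is in the centre, its line from about (277,227) to (356,213). The bin is at the right, around (450,265). The side view agrees. Next I fit the poses.

```bash
cat > h.py <<'E'
from plant import r
import cv2, numpy as np
from scipy.optimize import minimize
def cal(c):
    k=r.get_calibration(c); return np.array(k['K']),np.array(k['extrinsics'])
def proj(P,c='top'):
    K,E=cal(c); Q=(np.asarray(P,float)-E[:3,3])@E[:3,:3]; q=Q@K.T; return q[:,:2]/q[:,2:]
def back(uv,z,c='top'):
    K,E=cal(c); uv=np.atleast_2d(uv).astype(float)
    d=np.c_[uv,np.ones(len(uv))]@np.linalg.inv(K).T@E[:3,:3].T
    return E[:3,3]+d*((z-E[2,3])/d[:,2])[:,None]
def w(p,pts):
    pts=np.atleast_2d(pts).astype(float); c,s=np.cos(p[2]),np.sin(p[2]); o=pts.copy()
    o[:,0]=p[0]+c*pts[:,0]-s*pts[:,1]; o[:,1]=p[1]+s*pts[:,0]+c*pts[:,1]; return o
def inv(p,xy):
    c,s=np.cos(p[2]),np.sin(p[2]); d=np.atleast_2d(xy)[:,:2]-np.array(p[:2]); return np.c_[c*d[:,0]+s*d[:,1],-s*d[:,0]+c*d[:,1]]
def fit(mask,pts,p0,c='top'):
    S=4; M=cv2.resize(mask.astype(np.uint8),None,fx=S,fy=S,interpolation=cv2.INTER_NEAREST)
    def f(q):
        p=[q[0],q[1],q[2]/5]
        h=cv2.convexHull((((proj(w(p,pts),c)+.5)*S)*16).astype(np.int32))
        I=np.zeros_like(M); cv2.fillConvexPoly(I,h,1,shift=4); return 1-(I&M).sum()/(I|M).sum()
    b=None
    for d in (0,.1,-.1):
        o=minimize(f,[p0[0],p0[1],(p0[2]+d)*5],method='Nelder-Mead',options=dict(initial_simplex=np.array([p0[0],p0[1],(p0[2]+d)*5])+np.r_[np.zeros((1,3)),np.eye(3)*.03],xatol=1e-4,fatol=1e-5))
        if b is None or o.fun<b.fun:b=o
    return [b.x[0],b.x[1],b.x[2]/5],b.fun
def tube(mask,z,c='top'):
    v,u=np.nonzero(mask); P=back(np.c_[u,v],z,c)[:,:2]; m=P.mean(0); a=np.linalg.svd(P-m,full_matrices=False)[2][0]
    if a[0]<0:a=-a
    t=(P-m)@a; n=(P-m)@[-a[1],a[0]]; mid=(t.max()+t.min())/2
    bins=np.linspace(t.min()+.004,t.max()-.004,8); prof=[1e3*n[(t>=p)&(t<q)].mean() for p,q in zip(bins,bins[1:])]
    return m+mid*a,np.arctan2(a[1],a[0]),np.ptp(t),np.round(prof,1)
E
cat > a.py <<'E'
from h import *
im=r.capture('top'); r.capture('side')
m=r.cut_out('plate','top')[0]['mask']
pl=[[x,y,z] for y in(-.11,.11) for x,z in((-.15,0),(-.15,.04),(-.144,.045),(.155,.05),(.16,.05),(.16,0))]
v,u=np.nonzero(m); p0=back([[u.mean(),v.mean()]],.03)[0]
P,e=fit(m,pl,[p0[0],p0[1],.15]); print('plate',np.round(P,4),round(e,3))
g=im.min(2).astype(int); sel=np.zeros_like(m); q=proj(w(P,[[-.0,-.09,.0335],[0,.09,.0335],[.04,.09,.0335],[.04,-.09,.0335]]))
I=np.zeros(m.shape,np.uint8); cv2.fillConvexPoly(I,q.astype(np.int32),1); v,u=np.nonzero((I>0)&(g>95))
L=inv(P,back(np.c_[u,v],.0335)); print('line in plate: n',len(L),L.mean(0),np.polyfit(L[:,1],L[:,0],1))
m=r.cut_out('bin','top')[0]['mask']; v,u=np.nonzero(m); p0=back([[u.mean(),v.mean()]],.03)[0]
bx=[[x,y,z] for x in(-.115,.115) for y in(-.06,.06) for z in(0,.045)]
B,e=fit(m,bx,[p0[0],p0[1],.1]); print('bin',np.round(B,4),round(e,3))
for d in r.cut_out('tube_1','top')[:3]:
    t=tube(d['mask'],.042); print(d['p'],np.round(t[0],4),round(t[1],3),round(t[2],3),t[3])
for n,z in(('downlight',.035),('jar',.05),('driver',.016)):
    for c in('top','side'):
      for d in r.cut_out(n,c)[:1]:
        v,u=np.nonzero(d['mask']); print(n,c,round(d['p'],2),np.round(back([[u.mean(),v.mean()]],z,c),3)[0])
for d in r.cut_out('tube_1','side')[:3]:
    t=tube(d['mask'],.042,'side'); print('side',d['p'],np.round(t[0],4),round(t[1],3),round(t[2],3),t[3])
print(r.get_state()['time_s'])
E
python3 a.py
```

```text
plate [0.5775 0.0197 0.1592] 0.013
line in plate: n 175 [0.01825157 0.00190305] [0.00050824 0.01825061]
bin [ 0.4869 -0.2925  0.0511] 0.021
0.96 [0.4495 0.3866] 0.261 0.171 [-0.  -0.1 -0.3  0.1  0.1  0.1 -0.1]
0.83 [0.4596 0.3273] 0.258 0.17 [-1.3 -0.5  0.9  1.8  0.8 -0.2 -1.4]
0.56 [0.4831 0.2633] 0.256 0.171 [-0.3 -0.2  0.5  0.2 -0.2 -0.1  0.1]
downlight top 0.81 [ 0.689 -0.31   0.035]
downlight side 0.77 [ 0.686 -0.307  0.035]
jar top 0.97 [0.689 0.295 0.05 ]
jar side 0.72 [0.694 0.301 0.05 ]
driver top 0.81 [ 0.812 -0.048  0.016]
driver side 0.66 [ 0.814 -0.044  0.016]
side 0.71 [0.4621 0.3312] 0.257 0.191 [-2.4 -0.7  1.6  3.3  2.2 -2.5 -1.2]
side 0.7 [0.4878 0.2683] 0.27 0.193 [-0.4  0.9  0.   0.4  0.2 -0.5 -0.3]
side 0.51 [0.4505 0.3904] 0.259 0.19 [ 0.1  0.2 -0.2 -0.1  0.3 -0.2 -0.2]
1.05
```

The middle stem shows a kink of about 3 mm each way in both cameras, so it is bent. The outer two are straight. The fits agree with the known sizes: length 0.170 m, stem spacing 64 mm, line at 18 mm against 20 mm. I'll test the near straight stem first.

>>> {"fn": "servo_tool", "kwargs": {"targets": [{"dx": 3,"dy": -2,"dz": -1,"spin": 0.1,"grip": 45},{"dx": 6,"dy": -5,"dz": -2,"spin": 0.2,"grip": 45},{"dx": 8.6,"dy": -8.2,"dz": -3,"spin": 0.3,"grip": 45},{"dx": 11.2,"dy": -11.4,"dz": -4,"spin": 0.4,"grip": 45},{"dx": 13.8,"dy": -14.6,"dz": -5,"spin": 0.49,"grip": 45},{"dx": 16.4,"dy": -17.8,"dz": -6,"spin": 0.49,"grip": 45},{"dx": 19,"dy": -21,"dz": -7,"spin": 0.49,"grip": 45},{"dx": 21.6,"dy": -24.2,"dz": -8,"spin": 0.49,"grip": 45},{"dx": 24.2,"dy": -27.4,"dz": -9,"spin": 0.49,"grip": 45},{"dx": 26.8,"dy": -30.6,"dz": -10,"spin": 0.49,"grip": 45}], "squeeze": 25}}

```text
time_s: 1.88
tcp_pos: [0.4211, 0.355, 0.1285]
eef_rot: [-180.0, -0.0, 14.6]
contact_force: [1.4, 0.6, -0.2]
gripper_width: 0.0395
```

>>> {"fn": "servo_tool", "kwargs": {"targets": [{"dx": 1.8,"dy": -2.8,"dz": -1,"grip": 45},{"dx": 3.6,"dy": -5.6,"dz": -2,"grip": 45},{"dx": 5,"dy": -7.6,"dz": -3,"grip": 45},{"dx": 5.8,"dy": -8.7,"dz": -4,"grip": 45},{"dx": 5.8,"dy": -8.7,"dz": -4.5,"grip": 45},{"dx": 5.8,"dy": -8.7,"dz": -6.5,"grip": 45},{"dx": 5.8,"dy": -8.7,"dz": -8.3,"grip": 45},{"dx": 5.8,"dy": -8.7,"dz": -9.3,"grip": 45},{"dx": 5.8,"dy": -8.7,"dz": -9.3,"grip": 45},{"dx": 5.8,"dy": -8.7,"dz": -9.3,"grip": 45}]}}

```text
validation failed for argument at $.ta...
```

>>> {"fn": "servo_tool", "kwargs": {"targets": [{"dx": 1.8,"dy": -2.8,"dz": -1,"spin": 0,"grip": 45},{"dx": 3.6,"dy": -5.6,"dz": -2,"spin": 0,"grip": 45},{"dx": 5,"dy": -7.6,"dz": -3,"spin": 0,"grip": 45},{"dx": 5.8,"dy": -8.7,"dz": -4,"spin": 0,"grip": 45},{"dx": 5.8,"dy": -8.7,"dz": -4.5,"spin": 0,"grip": 45},{"dx": 5.8,"dy": -8.7,"dz": -6.5,"spin": 0,"grip": 45},{"dx": 5.8,"dy": -8.7,"dz": -8.3,"spin": 0,"grip": 45},{"dx": 5.8,"dy": -8.7,"dz": -9.3,"spin": 0,"grip": 45},{"dx": 5.8,"dy": -8.7,"dz": -9.3,"spin": 0,"grip": 45},{"dx": 5.8,"dy": -8.7,"dz": -9.3,"spin": 0,"grip": 45}], "squeeze": 25}}

```text
time_s: 2.72
tcp_pos: [0.478, 0.2699, 0.0354]
eef_rot: [180.0, 0.0, 14.7]
contact_force: [-0.2, 0.4, 0.2]
gripper_width: 0.0397
```

>>> {"fn": "servo_tool", "kwargs": {"targets": [{"dx": 0.5,"dy": -0.6,"dz": -0.2,"spin": 0,"grip": 45},{"dx": 0.5,"dy": -0.6,"dz": -0.2,"spin": 0,"grip": 45},{"dx": 0.5,"dy": -0.6,"dz": -0.2,"spin": 0,"grip": 0},{"dx": 0.5,"dy": -0.6,"dz": -0.2,"spin": 0,"grip": 0},{"dx": 0.5,"dy": -0.6,"dz": -0.2,"spin": 0,"grip": 0},{"dx": 0.5,"dy": -0.6,"dz": -0.2,"spin": 0,"grip": 0},{"dx": 0.5,"dy": -0.6,"dz": -0.2,"spin": 0,"grip": 0},{"dx": 0.5,"dy": -0.6,"dz": 1.5,"spin": 0,"grip": 0},{"dx": 0.5,"dy": -0.6,"dz": 4,"spin": 0,"grip": 0},{"dx": 0.5,"dy": -0.6,"dz": 7,"spin": 0,"grip": 0}], "squeeze": 25}}

```text
time_s: 3.55
tcp_pos: [0.482, 0.2625, 0.1047]
eef_rot: [179.9, 0.2, 14.6]
contact_force: [0.9, -0.3, -0.7]
gripper_width: 0.0189
```

```bash
python3 - <<'E'
from h import *
P=[.5765,.0195,.1592]
for x in(-.06,-.105,-.09,-.052,-.045): print(x,np.round(w(P,[[x,0,0]])[0,:2],4))
E
```

```text
-0.06 [0.5173 0.01  ]
-0.105 [0.4728 0.0029]
-0.09 [0.4876 0.0052]
-0.052 [0.5252 0.0113]
-0.045 [0.5321 0.0124]
```

>>> {"fn": "servo_tool", "kwargs": {"targets": [{"dx": 0,"dy": -2.5,"dz": 1,"spin": -0.12,"grip": 0},{"dx": 0.5,"dy": -5,"dz": 1.5,"spin": -0.24,"grip": 0},{"dx": 1,"dy": -8,"dz": 1.5,"spin": -0.36,"grip": 0},{"dx": 1.5,"dy": -11,"dz": 1.5,"spin": -0.48,"grip": 0},{"dx": 2,"dy": -14,"dz": 1.5,"spin": -0.6,"grip": 0},{"dx": 2.5,"dy": -17,"dz": 1.5,"spin": -0.72,"grip": 0},{"dx": 3,"dy": -20,"dz": 1.5,"spin": -0.84,"grip": 0},{"dx": 3.5,"dy": -23,"dz": 1.5,"spin": -0.96,"grip": 0},{"dx": 3.5,"dy": -25.2,"dz": 1,"spin": -1.08,"grip": 0},{"dx": 3.5,"dy": -25.2,"dz": 0,"spin": -1.2,"grip": 0}]}}

```text
time_s: 4.38
tcp_pos: [0.5183, 0.0085, 0.106]
eef_rot: [-179.9, -0.0, -54.6]
contact_force: [0.4, 0.2, -0.6]
gripper_width: 0.0198
```

>>> {"fn": "servo_tool", "kwargs": {"targets": [{"dx": -0.1,"dy": 0.15,"dz": -1,"spin": -0.12,"grip": 0},{"dx": -0.1,"dy": 0.15,"dz": -2,"spin": -0.24,"grip": 0},{"dx": -0.1,"dy": 0.15,"dz": -3,"spin": -0.36,"grip": 0},{"dx": -0.1,"dy": 0.15,"dz": -4,"spin": -0.46,"grip": 0},{"dx": -0.1,"dy": 0.15,"dz": -4.8,"spin": -0.46,"grip": 0},{"dx": -0.1,"dy": 0.15,"dz": -5.4,"spin": -0.46,"grip": 0},{"dx": -0.1,"dy": 0.15,"dz": -5.9,"spin": -0.46,"grip": 0},{"dx": -0.1,"dy": 0.15,"dz": -6.2,"spin": -0.46,"grip": 0},{"dx": -0.1,"dy": 0.15,"dz": -6.4,"spin": -0.46,"grip": 0},{"dx": -0.1,"dy": 0.15,"dz": -6.4,"spin": -0.46,"grip": 0}]}}

```text
time_s: 5.22
tcp_pos: [0.5171, 0.013, 0.0413]
eef_rot: [180.0, -0.0, -80.4]
contact_force: [-0.1, -0.1, 0.5]
gripper_width: 0.0197
```

>>> {"fn": "servo_tool", "kwargs": {"targets": [{"dx": 0,"dy": 0,"dz": -0.1,"spin": 0,"grip": 0},{"dx": 0,"dy": 0,"dz": -0.1,"spin": 0,"grip": 30},{"dx": 0,"dy": 0,"dz": -0.1,"spin": 0,"grip": 36},{"dx": 0,"dy": 0,"dz": -0.1,"spin": 0,"grip": 40},{"dx": 0,"dy": 0,"dz": -0.1,"spin": 0,"grip": 40},{"dx": 0,"dy": 0,"dz": 1.5,"spin": 0,"grip": 40},{"dx": 0,"dy": 0,"dz": 4,"spin": 0,"grip": 40},{"dx": -2,"dy": -0.3,"dz": 4.5,"spin": 0,"grip": 0},{"dx": -4,"dy": -0.6,"dz": 4.5,"spin": 0,"grip": 0},{"dx": -4.9,"dy": -0.9,"dz": 4.5,"spin": 0,"grip": 0}]}}

```text
time_s: 6.05
tcp_pos: [0.4663, 0.0037, 0.0868]
eef_rot: [-180.0, 0.0, -80.5]
contact_force: [-0.5, -0.4, -1.1]
gripper_width: 0.0205
```

```bash
cat > t.py <<'E'
from h import *
import sys
P=[.5765,.0195,.1592]
im=r.capture('top'); cv2.imwrite(f'pics/{sys.argv[1]}.png',cv2.resize(im[130:335,120:500],None,fx=2,fy=2,interpolation=cv2.INTER_CUBIC))
for d in r.cut_out('tube_1','top')[:4]:
    t=tube(d['mask'],.047); print(round(d['p'],2),'world',np.round(t[0],4),'plate',np.round(inv(P,t[0])[0],4),'yaw-in-plate',round(t[1]-P[2],3),round(t[2],3),t[3])
s=r.get_state(); print(s['time_s'],s['tcp_pos'],s['gripper_width'],'tool in plate',inv(P,s['tcp_pos'][:2]))
E
python3 t.py p1
```

```text
0.79 world [0.4496 0.3843] plate [-0.0675  0.3803] yaw-in-plate 0.099 0.168 [ 0.   0.4 -0.2 -0.4  0.1 -0.1  0.3]
0.7 world [0.4596 0.3254] plate [-0.0669  0.3205] yaw-in-plate 0.101 0.169 [-1.4 -0.2  0.9  1.8  1.2 -0.3 -1.6]
0.69 world [0.5187 0.0125] plate [-0.0582  0.0022] yaw-in-plate -1.56 0.168 [-0.1  0.3  nan  nan  nan -0.1  0.1]
6.15 [0.46679274 0.00352455 0.0866653 ] 0.012234119112973788 tool in plate [[-0.11085251  0.00161829]]h.py:32: RuntimeWarning: Mean of empty slice.
  bins=np.linspace(t.min()+.004,t.max()-.004,8); prof=[1e3*n[(t>=p)&(t<q)].mean() for p,q in zip(bins,bins[1:])]
  ret = ret.dtype.type(ret / rcount)
```

>>> {"fn": "servo_tool", "kwargs": {"targets": [{"dx": 0,"dy": 0,"dz": -2.5,"spin": 0,"grip": 0},{"dx": 0,"dy": 0,"dz": -4.1,"spin": 0,"grip": 0},{"dx": 0,"dy": 0,"dz": -4.5,"spin": 0,"grip": 0},{"dx": 0,"dy": 0,"dz": -4.5,"spin": 0,"grip": 0},{"dx": 0.5,"dy": 0.1,"dz": -4.5,"spin": 0,"grip": 0},{"dx": 1,"dy": 0.15,"dz": -4.5,"spin": 0,"grip": 0},{"dx": 1.5,"dy": 0.25,"dz": -4.5,"spin": 0,"grip": 0},{"dx": 2,"dy": 0.3,"dz": -4.5,"spin": 0,"grip": 0},{"dx": 2.4,"dy": 0.4,"dz": -4.5,"spin": 0,"grip": 0},{"dx": 2.8,"dy": 0.45,"dz": -4.5,"spin": 0,"grip": 0}]}}

```text
time_s: 6.98
tcp_pos: [0.4969, 0.0087, 0.0417]
eef_rot: [-180.0, 0.0, -80.5]
contact_force: [-0.5, 0.2, -0.6]
gripper_width: 0.0004
```

>>> {"fn": "servo_tool", "kwargs": {"targets": [{"dx": 0.4,"dy": 0.05,"dz": 0,"spin": 0,"grip": 0},{"dx": 0.8,"dy": 0.15,"dz": 0,"spin": 0,"grip": 0},{"dx": 1.2,"dy": 0.2,"dz": 0,"spin": 0,"grip": 0},{"dx": 1.6,"dy": 0.25,"dz": 0,"spin": 0,"grip": 0},{"dx": 2,"dy": 0.3,"dz": 0,"spin": 0,"grip": 0},{"dx": 2.4,"dy": 0.4,"dz": 0,"spin": 0,"grip": 0},{"dx": 2.8,"dy": 0.45,"dz": 0,"spin": 0,"grip": 0},{"dx": 3.1,"dy": 0.5,"dz": 0,"spin": 0,"grip": 0},{"dx": 3.1,"dy": 0.5,"dz": 0,"spin": 0,"grip": 0},{"dx": 3.1,"dy": 0.5,"dz": 0,"spin": 0,"grip": 0}]}}

```text
time_s: 7.82
tcp_pos: [0.5271, 0.0135, 0.0413]
eef_rot: [180.0, -0.0, -80.5]
contact_force: [-0.2, -0.0, 1.0]
gripper_width: 0.0005
```

```bash
python3 t.py p2 2>/dev/null
```

```text
0.87 world [0.491  0.3951] plate [-0.0249  0.3844] yaw-in-plate 0.09 0.084 [-0.1 -0.1 -0.1 -0.4 -0.   0.2  0.1]
0.81 world [0.508  0.3379] plate [-0.0172  0.3252] yaw-in-plate 0.037 0.071 [-0.  -0.3  0.1 -0.1 -0.6 -0.2  0.2]
0.58 world [ 0.5862 -0.0537] plate [-0.002  -0.0738] yaw-in-plate 0.686 0.022 [ 0.2 -1.8  0.4 -0.8 -0.  -0.6 -1.6]
7.9167 [0.52690128 0.01338733 0.04136981] 0.00046670004158565464 tool in plate [[-0.04994055  0.00182743]]
```

>>> {"fn": "servo_tool", "kwargs": {"targets": [{"dx": 0,"dy": 0,"dz": 2,"spin": 0,"grip": 0},{"dx": -0.5,"dy": 0,"dz": 5,"spin": 0.12,"grip": 0},{"dx": -1,"dy": 2,"dz": 7.5,"spin": 0.24,"grip": 45},{"dx": -2,"dy": 5.5,"dz": 8,"spin": 0.36,"grip": 45},{"dx": -3,"dy": 9,"dz": 8,"spin": 0.48,"grip": 45},{"dx": -4,"dy": 12.5,"dz": 8,"spin": 0.6,"grip": 45},{"dx": -5,"dy": 16,"dz": 8,"spin": 0.72,"grip": 45},{"dx": -6,"dy": 19.5,"dz": 8,"spin": 0.84,"grip": 45},{"dx": -6.5,"dy": 23,"dz": 8,"spin": 0.96,"grip": 45},{"dx": -7,"dy": 26.5,"dz": 8,"spin": 1.08,"grip": 45}]}}

```text
time_s: 8.75
tcp_pos: [0.4561, 0.28, 0.1218]
eef_rot: [-180.0, -0.0, -18.2]
contact_force: [0.7, 0.6, 0.7]
gripper_width: 0.0388
```

```bash
python3 t.py p3 2>/dev/null
```

```text
0.83 world [0.5092 0.3374] plate [-0.0161  0.3246] yaw-in-plate 0.105 0.069 [-0.1  0.7  0.2  0.5 -0.3 -0.2 -0.5]
0.61 world [0.7145 0.0452] plate [0.1403 0.0035] yaw-in-plate -1.567 0.166 [-0.1  0.   0.   0.2  0.1  0.1 -0.2]
0.61 world [0.5157 0.3997] plate [3.00e-04 3.85e-01] yaw-in-plate 0.337 0.036 [ 1.   0.9  0.2 -0.6 -1.3 -0.2  0.4]
8.85 [0.45689062 0.28282317 0.12171981] 0.03928263005124912 tool in plate [[-0.07635265  0.27895477]]
```

View pics/p3.png

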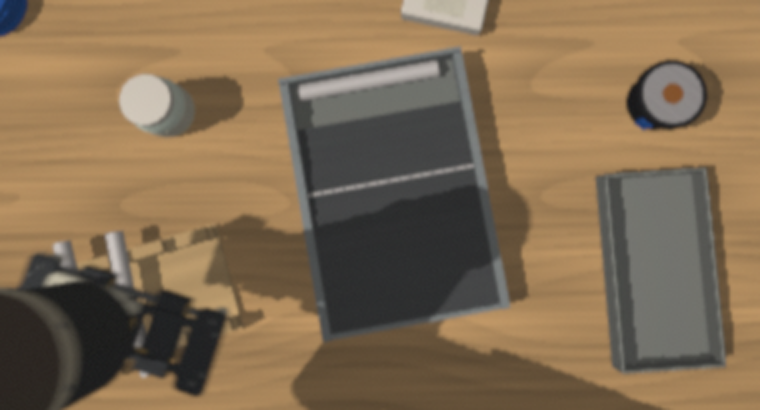

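The first stem rolled into the gutter: it lies at plate x=0.140, y=0.004, at crop px (370,80). Next is the far straight stem.

>>> {"fn": "servo_tool", "kwargs": {"targets": [{"dx": 0,"dy": 3,"dz": 0,"spin": 0.12,"grip": 45},{"dx": -0.3,"dy": 6,"dz": 0,"spin": 0.24,"grip": 45},{"dx": -0.6,"dy": 9,"dz": -1,"spin": 0.36,"grip": 45},{"dx": -0.7,"dy": 10.4,"dz": -2,"spin": 0.48,"grip": 45},{"dx": -0.7,"dy": 10.4,"dz": -3,"spin": 0.57,"grip": 45},{"dx": -0.7,"dy": 10.4,"dz": -4,"spin": 0.57,"grip": 45},{"dx": -0.7,"dy": 10.4,"dz": -5,"spin": 0.57,"grip": 45},{"dx": -0.7,"dy": 10.4,"dz": -5,"spin": 0.57,"grip": 45},{"dx": -0.7,"dy": 10.4,"dz": -5,"spin": 0.57,"grip": 45},{"dx": -0.7,"dy": 10.4,"dz": -5,"spin": 0.57,"grip": 45}]}}

```text
time_s: 9.68
tcp_pos: [0.4506, 0.3821, 0.0719]
eef_rot: [-180.0, -0.0, 13.9]
contact_force: [0.2, 0.1, -1.1]
gripper_width: 0.0399
```

>>> {"fn": "servo_tool", "kwargs": {"targets": [{"dx": -0.1,"dy": 0.4,"dz": -1,"spin": 0.015,"grip": 45},{"dx": -0.1,"dy": 0.4,"dz": -3,"spin": 0.015,"grip": 45},{"dx": -0.1,"dy": 0.4,"dz": -3.9,"spin": 0.015,"grip": 45},{"dx": -0.1,"dy": 0.4,"dz": -3.9,"spin": 0.015,"grip": 45},{"dx": -0.1,"dy": 0.4,"dz": -3.9,"spin": 0.015,"grip": 0},{"dx": -0.1,"dy": 0.4,"dz": -3.9,"spin": 0.015,"grip": 0},{"dx": -0.1,"dy": 0.4,"dz": -3.9,"spin": 0.015,"grip": 0},{"dx": -0.1,"dy": 0.4,"dz": -3.9,"spin": 0.015,"grip": 0},{"dx": -0.1,"dy": 0.4,"dz": -3.9,"spin": 0.015,"grip": 0},{"dx": -0.1,"dy": 0.4,"dz": -2.5,"spin": 0.015,"grip": 0}], "squeeze": 25}}

```text
time_s: 10.52
tcp_pos: [0.4482, 0.3852, 0.0447]
eef_rot: [179.9, 0.2, 14.9]
contact_force: [-0.4, -0.1, -1.4]
gripper_width: 0.0192
```

>>> {"fn": "servo_tool", "kwargs": {"targets": [{"dx": 0,"dy": 0,"dz": 3,"spin": 0,"grip": 0},{"dx": 0,"dy": 0,"dz": 6,"spin": 0,"grip": 0},{"dx": 0.5,"dy": -3,"dz": 7,"spin": -0.12,"grip": 0},{"dx": 1,"dy": -6.5,"dz": 7,"spin": -0.24,"grip": 0},{"dx": 1.5,"dy": -10,"dz": 7,"spin": -0.36,"grip": 0},{"dx": 2,"dy": -13.5,"dz": 7,"spin": -0.48,"grip": 0},{"dx": 2.5,"dy": -17,"dz": 7,"spin": -0.6,"grip": 0},{"dx": 3.5,"dy": -20.5,"dz": 7,"spin": -0.72,"grip": 0},{"dx": 4.5,"dy": -24,"dz": 7,"spin": -0.84,"grip": 0},{"dx": 5.5,"dy": -27.5,"dz": 7,"spin": -0.96,"grip": 0}]}}

```text
time_s: 11.35
tcp_pos: [0.5043, 0.1099, 0.117]
eef_rot: [-179.9, -0.0, -40.4]
contact_force: [0.1, -0.5, -1.0]
gripper_width: 0.0192
```

>>> {"fn": "servo_tool", "kwargs": {"targets": [{"dx": 0.5,"dy": -3,"dz": 0,"spin": -0.12,"grip": 0},{"dx": 1,"dy": -6,"dz": 0,"spin": -0.24,"grip": 0},{"dx": 1.3,"dy": -8.5,"dz": -0.5,"spin": -0.36,"grip": 0},{"dx": 1.3,"dy": -10,"dz": -1,"spin": -0.48,"grip": 0},{"dx": 1.3,"dy": -10,"dz": -2,"spin": -0.6,"grip": 0},{"dx": 1.3,"dy": -10,"dz": -3.5,"spin": -0.7,"grip": 0},{"dx": 1.3,"dy": -10,"dz": -5,"spin": -0.7,"grip": 0},{"dx": 1.3,"dy": -10,"dz": -6,"spin": -0.7,"grip": 0},{"dx": 1.3,"dy": -10,"dz": -6.5,"spin": -0.7,"grip": 0},{"dx": 1.3,"dy": -10,"dz": -6.7,"spin": -0.7,"grip": 0}]}}

```text
time_s: 12.18
tcp_pos: [0.5168, 0.0114, 0.0488]
eef_rot: [179.9, -0.0, -80.2]
contact_force: [-0.4, -0.3, -0.4]
gripper_width: 0.0194
```

>>> {"fn": "servo_tool", "kwargs": {"targets": [{"dx": 0,"dy": 0,"dz": -0.3,"spin": -0.01,"grip": 0},{"dx": 0,"dy": 0,"dz": -0.6,"spin": -0.01,"grip": 0},{"dx": 0,"dy": 0,"dz": -0.8,"spin": -0.01,"grip": 0},{"dx": 0,"dy": 0,"dz": -0.8,"spin": -0.01,"grip": 0},{"dx": 0,"dy": 0,"dz": -0.8,"spin": -0.01,"grip": 30},{"dx": 0,"dy": 0,"dz": -0.8,"spin": -0.01,"grip": 36},{"dx": 0,"dy": 0,"dz": -0.8,"spin": -0.01,"grip": 40},{"dx": 0,"dy": 0,"dz": -0.8,"spin": -0.01,"grip": 40},{"dx": 0,"dy": 0,"dz": 1,"spin": -0.01,"grip": 40},{"dx": 0,"dy": 0,"dz": 3.5,"spin": -0.01,"grip": 40}]}}

```text
time_s: 13.02
tcp_pos: [0.5155, 0.011, 0.0831]
eef_rot: [179.7, -0.0, -80.8]
contact_force: [0.8, 0.0, 0.4]
gripper_width: 0.0347
```

>>> {"fn": "servo_tool", "kwargs": {"targets": [{"dx": -2,"dy": -0.3,"dz": 0.5,"spin": 0,"grip": 0},{"dx": -4,"dy": -0.6,"dz": 0.5,"spin": 0,"grip": 0},{"dx": -4.9,"dy": -0.8,"dz": 0.5,"spin": 0,"grip": 0},{"dx": -4.9,"dy": -0.8,"dz": 0,"spin": 0,"grip": 0},{"dx": -4.9,"dy": -0.8,"dz": 0,"spin": 0,"grip": 0},{"dx": -4.9,"dy": -0.8,"dz": 0,"spin": 0,"grip": 0},{"dx": -4.9,"dy": -0.8,"dz": 0,"spin": 0,"grip": 0},{"dx": -4.9,"dy": -0.8,"dz": 0,"spin": 0,"grip": 0},{"dx": -4.9,"dy": -0.8,"dz": 0,"spin": 0,"grip": 0},{"dx": -4.9,"dy": -0.8,"dz": 0,"spin": 0,"grip": 0}]}}

```text
time_s: 13.85
tcp_pos: [0.4684, 0.0035, 0.0843]
eef_rot: [180.0, -0.0, -80.8]
contact_force: [-0.7, -0.2, -0.3]
gripper_width: 0.0007
```

```bash
python3 t.py p4 2>/dev/null
```

```text
0.88 world [0.5183 0.0125] plate [-0.0586  0.0023] yaw-in-plate -1.569 0.171 [-0.3  0.7  nan  nan  nan  0.5 -0.4]
0.87 world [0.7142 0.0465] plate [0.1402 0.0048] yaw-in-plate -1.576 0.165 [ 0.   0.  -0.3 -0.2 -0.   0.4 -0. ]
0.6 world [0.4599 0.3256] plate [-0.0666  0.3207] yaw-in-plate 0.099 0.17 [-1.8 -0.2  1.3  2.1  1.  -0.4 -1.5]
13.95 [0.46826087 0.00347727 0.0843357 ] 0.0005333875944794809 tool in plate [[-0.10941044  0.00133886]]
```

Same state as before, so I repeat the push.

>>> {"fn": "servo_tool", "kwargs": {"targets": [{"dx": 0,"dy": 0,"dz": -2.5,"spin": 0,"grip": 0},{"dx": 0,"dy": 0,"dz": -4,"spin": 0,"grip": 0},{"dx": 0,"dy": 0,"dz": -4.3,"spin": 0,"grip": 0},{"dx": 0,"dy": 0,"dz": -4.3,"spin": 0,"grip": 0},{"dx": 0.5,"dy": 0.1,"dz": -4.3,"spin": 0,"grip": 0},{"dx": 1,"dy": 0.15,"dz": -4.3,"spin": 0,"grip": 0},{"dx": 1.4,"dy": 0.2,"dz": -4.3,"spin": 0,"grip": 0},{"dx": 1.8,"dy": 0.3,"dz": -4.3,"spin": 0,"grip": 0},{"dx": 2.2,"dy": 0.35,"dz": -4.3,"spin": 0,"grip": 0},{"dx": 2.6,"dy": 0.4,"dz": -4.3,"spin": 0,"grip": 0}]}}

```text
time_s: 14.78
tcp_pos: [0.4948, 0.0076, 0.0417]
eef_rot: [-180.0, 0.0, -80.8]
contact_force: [-0.6, 0.1, -0.3]
gripper_width: 0.0007
```

>>> {"fn": "servo_tool", "kwargs": {"targets": [{"dx": 0.4,"dy": 0.05,"dz": 0,"spin": 0,"grip": 0},{"dx": 0.8,"dy": 0.15,"dz": 0,"spin": 0,"grip": 0},{"dx": 1.2,"dy": 0.2,"dz": 0,"spin": 0,"grip": 0},{"dx": 1.6,"dy": 0.25,"dz": 0,"spin": 0,"grip": 0},{"dx": 2,"dy": 0.3,"dz": 0,"spin": 0,"grip": 0},{"dx": 2.4,"dy": 0.4,"dz": 0,"spin": 0,"grip": 0},{"dx": 2.8,"dy": 0.45,"dz": 0,"spin": 0,"grip": 0},{"dx": 3.2,"dy": 0.5,"dz": 0,"spin": 0,"grip": 0},{"dx": 3.2,"dy": 0.5,"dz": 0,"spin": 0,"grip": 0},{"dx": 3.2,"dy": 0.5,"dz": 0,"spin": 0,"grip": 0}]}}

```text
time_s: 15.62
tcp_pos: [0.5263, 0.0125, 0.0413]
eef_rot: [180.0, -0.0, -80.8]
contact_force: [-0.0, 0.6, 0.2]
gripper_width: 0.0006
```

>>> {"fn": "servo_tool", "kwargs": {"targets": [{"dx": 0,"dy": 0,"dz": 2,"spin": 0,"grip": 0},{"dx": -0.5,"dy": 0,"dz": 5,"spin": 0.12,"grip": 0},{"dx": -1,"dy": 2,"dz": 7.5,"spin": 0.24,"grip": 45},{"dx": -2,"dy": 5.5,"dz": 8,"spin": 0.36,"grip": 45},{"dx": -3,"dy": 9,"dz": 8,"spin": 0.48,"grip": 45},{"dx": -4,"dy": 12.5,"dz": 8,"spin": 0.6,"grip": 45},{"dx": -5,"dy": 16,"dz": 8,"spin": 0.72,"grip": 45},{"dx": -6,"dy": 19.5,"dz": 8,"spin": 0.84,"grip": 45},{"dx": -6.5,"dy": 23,"dz": 8,"spin": 0.96,"grip": 45},{"dx": -7,"dy": 26.5,"dz": 8,"spin": 1.08,"grip": 45}]}}

```text
time_s: 16.45
tcp_pos: [0.4551, 0.2789, 0.1218]
eef_rot: [-180.0, -0.0, -18.5]
contact_force: [0.7, -0.7, 0.2]
gripper_width: 0.0391
```

```bash
python3 t.py p5 2>/dev/null
```

```text
0.85 world [0.7151 0.0454] plate [0.1409 0.0036] yaw-in-plate -1.568 0.169 [ 0.4 -0.1 -0.5 -0.2 -0.2  0.1  0.4]
0.65 world [ 0.8041 -0.0466] plate [ 0.2143 -0.1013] yaw-in-plate 1.181 0.097 [-0.   0.5  0.3 -0.2 -0.3  0.7  0.3]
0.64 world [0.696  0.0412] plate [0.1214 0.0025] yaw-in-plate -1.573 0.169 [ 0.3  0.1 -0.5 -0.3  0.2  0.   0. ]
0.36 world [ 0.6885 -0.3042] plate [ 0.0592 -0.3373] yaw-in-plate -1.295 0.097 [ 0.3  0.9 -0.3 -0.7 -0.7  0.9  0.4]
16.55 [0.45584397 0.28178748 0.12165083] 0.03927541371940094 tool in plate [[-0.07755026  0.27809811]]
```

View pics/p5.png

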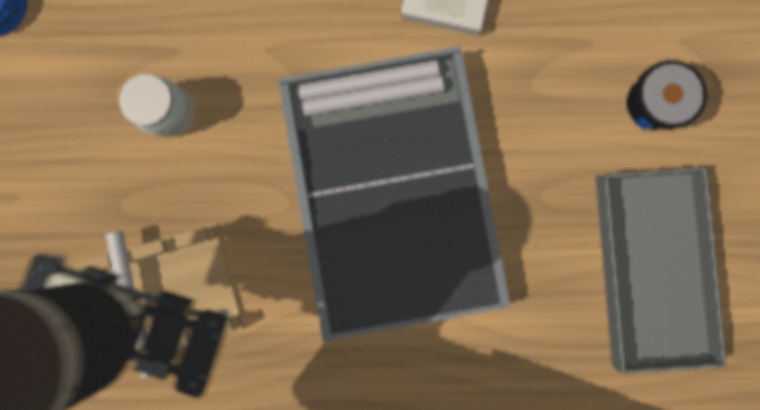

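Both straight stems lie side by side in the gutter (crop px (370,80) and (373,95)). The bent one is next.

>>> {"fn": "servo_tool", "kwargs": {"targets": [{"dx": 0.1,"dy": 1.5,"dz": 0,"spin": 0.12,"grip": 45},{"dx": 0.2,"dy": 3,"dz": 0,"spin": 0.24,"grip": 45},{"dx": 0.3,"dy": 4.7,"dz": -1,"spin": 0.36,"grip": 45},{"dx": 0.3,"dy": 4.7,"dz": -2,"spin": 0.48,"grip": 45},{"dx": 0.3,"dy": 4.7,"dz": -3,"spin": 0.58,"grip": 45},{"dx": 0.3,"dy": 4.7,"dz": -4,"spin": 0.58,"grip": 45},{"dx": 0.3,"dy": 4.7,"dz": -5,"spin": 0.58,"grip": 45},{"dx": 0.3,"dy": 4.7,"dz": -5,"spin": 0.58,"grip": 45},{"dx": 0.3,"dy": 4.7,"dz": -5,"spin": 0.58,"grip": 45},{"dx": 0.3,"dy": 4.7,"dz": -5,"spin": 0.58,"grip": 45}]}}

```text
time_s: 17.38
tcp_pos: [0.4594, 0.3244, 0.0718]
eef_rot: [-180.0, -0.0, 14.2]
contact_force: [-0.8, 0.7, 0.4]
gripper_width: 0.0393
```

>>> {"fn": "servo_tool", "kwargs": {"targets": [{"dx": 0,"dy": 0.4,"dz": -1,"spin": 0.01,"grip": 45},{"dx": 0,"dy": 0.4,"dz": -3,"spin": 0.01,"grip": 45},{"dx": 0,"dy": 0.4,"dz": -3.9,"spin": 0.01,"grip": 45},{"dx": 0,"dy": 0.4,"dz": -3.9,"spin": 0.01,"grip": 45},{"dx": 0,"dy": 0.4,"dz": -3.9,"spin": 0.01,"grip": 0},{"dx": 0,"dy": 0.4,"dz": -3.9,"spin": 0.01,"grip": 0},{"dx": 0,"dy": 0.4,"dz": -3.9,"spin": 0.01,"grip": 0},{"dx": 0,"dy": 0.4,"dz": -3.9,"spin": 0.01,"grip": 0},{"dx": 0,"dy": 0.4,"dz": -3.9,"spin": 0.01,"grip": 0},{"dx": 0,"dy": 0.4,"dz": -2.5,"spin": 0.01,"grip": 0}], "squeeze": 25}}

```text
time_s: 18.22
tcp_pos: [0.4581, 0.3273, 0.0448]
eef_rot: [179.9, 0.2, 14.9]
contact_force: [0.2, -0.6, -1.1]
gripper_width: 0.0198
```

>>> {"fn": "servo_tool", "kwargs": {"targets": [{"dx": 0,"dy": 0,"dz": 3,"spin": 0,"grip": 0},{"dx": 0,"dy": 0,"dz": 6,"spin": 0,"grip": 0},{"dx": 0.5,"dy": -3,"dz": 7,"spin": -0.12,"grip": 0},{"dx": 1,"dy": -6,"dz": 7,"spin": -0.24,"grip": 0},{"dx": 1.5,"dy": -9,"dz": 7,"spin": -0.36,"grip": 0},{"dx": 2,"dy": -12,"dz": 7,"spin": -0.48,"grip": 0},{"dx": 2.5,"dy": -15,"dz": 7,"spin": -0.6,"grip": 0},{"dx": 3,"dy": -18,"dz": 7,"spin": -0.72,"grip": 0},{"dx": 3.5,"dy": -21,"dz": 7,"spin": -0.84,"grip": 0},{"dx": 4,"dy": -24,"dz": 7,"spin": -0.96,"grip": 0}]}}

```text
time_s: 19.05
tcp_pos: [0.4991, 0.087, 0.1168]
eef_rot: [-180.0, -0.0, -40.4]
contact_force: [0.4, 1.0, -0.5]
gripper_width: 0.0196
```

>>> {"fn": "servo_tool", "kwargs": {"targets": [{"dx": 0.5,"dy": -3,"dz": 0,"spin": -0.12,"grip": 0},{"dx": 1.2,"dy": -6,"dz": 0,"spin": -0.24,"grip": 0},{"dx": 1.8,"dy": -7.5,"dz": -0.5,"spin": -0.36,"grip": 0},{"dx": 1.8,"dy": -7.5,"dz": -1,"spin": -0.48,"grip": 0},{"dx": 1.8,"dy": -7.5,"dz": -2,"spin": -0.6,"grip": 0},{"dx": 1.8,"dy": -7.5,"dz": -3.5,"spin": -0.7,"grip": 0},{"dx": 1.8,"dy": -7.5,"dz": -5,"spin": -0.7,"grip": 0},{"dx": 1.8,"dy": -7.5,"dz": -6,"spin": -0.7,"grip": 0},{"dx": 1.8,"dy": -7.5,"dz": -6.5,"spin": -0.7,"grip": 0},{"dx": 1.8,"dy": -7.5,"dz": -6.7,"spin": -0.7,"grip": 0}]}}

```text
time_s: 19.88
tcp_pos: [0.5167, 0.0134, 0.0488]
eef_rot: [179.9, -0.0, -80.2]
contact_force: [0.5, 0.3, -0.9]
gripper_width: 0.0195
```

>>> {"fn": "servo_tool", "kwargs": {"targets": [{"dx": 0,"dy": 0,"dz": -0.3,"spin": -0.01,"grip": 0},{"dx": 0,"dy": 0,"dz": -0.6,"spin": -0.01,"grip": 0},{"dx": 0,"dy": 0,"dz": -0.8,"spin": -0.01,"grip": 0},{"dx": 0,"dy": 0,"dz": -0.8,"spin": -0.01,"grip": 0},{"dx": 0,"dy": 0,"dz": -0.8,"spin": -0.01,"grip": 30},{"dx": 0,"dy": 0,"dz": -0.8,"spin": -0.01,"grip": 36},{"dx": 0,"dy": 0,"dz": -0.8,"spin": -0.01,"grip": 40},{"dx": 0,"dy": 0,"dz": -0.8,"spin": -0.01,"grip": 40},{"dx": 0,"dy": 0,"dz": 1,"spin": -0.01,"grip": 40},{"dx": 0,"dy": 0,"dz": 3.5,"spin": -0.01,"grip": 40}]}}

```text
time_s: 20.72
tcp_pos: [0.5155, 0.0129, 0.083]
eef_rot: [179.7, -0.0, -80.8]
contact_force: [0.1, 0.3, 0.5]
gripper_width: 0.0354
```

>>> {"fn": "servo_tool", "kwargs": {"targets": [{"dx": -2,"dy": -0.3,"dz": 0.5,"spin": 0,"grip": 0},{"dx": -4,"dy": -0.6,"dz": 0.5,"spin": 0,"grip": 0},{"dx": -5.2,"dy": -0.8,"dz": 0.5,"spin": 0,"grip": 0},{"dx": -5.2,"dy": -0.8,"dz": 0,"spin": 0,"grip": 0},{"dx": -5.2,"dy": -0.8,"dz": 0,"spin": 0,"grip": 0},{"dx": -5.2,"dy": -0.8,"dz": 0,"spin": 0,"grip": 0},{"dx": -5.2,"dy": -0.8,"dz": 0,"spin": 0,"grip": 0},{"dx": -5.2,"dy": -0.8,"dz": 0,"spin": 0,"grip": 0},{"dx": -5.2,"dy": -0.8,"dz": 0,"spin": 0,"grip": 0},{"dx": -5.2,"dy": -0.8,"dz": 0,"spin": 0,"grip": 0}]}}

```text
time_s: 21.55
tcp_pos: [0.4654, 0.0055, 0.0843]
eef_rot: [180.0, -0.0, -80.8]
contact_force: [0.3, -0.0, -0.3]
gripper_width: 0.0007
```

```bash
python3 t.py p6 2>/dev/null
```

```text
0.91 world [0.6956 0.0423] plate [0.1213 0.0036] yaw-in-plate -1.565 0.166 [-0.  -0.2 -0.2 -0.1  0.6 -0.2 -0.1]
0.9 world [0.5109 0.0136] plate [-0.0657  0.0046] yaw-in-plate -1.551 0.171 [-1.3  2.   nan  nan  nan  1.7 -1.1]
0.8 world [0.7151 0.0456] plate [0.141  0.0038] yaw-in-plate -1.573 0.168 [-0.  -0.3  0.1 -0.1  0.6  0.2 -0.4]
21.65 [0.46524673 0.00548697 0.08434622] 0.0006394252949949241 tool in plate [[-0.11206787  0.00380097]]
```

>>> {"fn": "servo_tool", "kwargs": {"targets": [{"dx": 0,"dy": 0,"dz": -2.5,"spin": 0,"grip": 0},{"dx": 0,"dy": 0,"dz": -4,"spin": 0,"grip": 0},{"dx": 0,"dy": 0,"dz": -4.3,"spin": 0,"grip": 0},{"dx": 0,"dy": 0,"dz": -4.3,"spin": 0,"grip": 0},{"dx": 0.5,"dy": 0.1,"dz": -4.3,"spin": 0,"grip": 0},{"dx": 1,"dy": 0.15,"dz": -4.3,"spin": 0,"grip": 0},{"dx": 1.3,"dy": 0.2,"dz": -4.3,"spin": 0,"grip": 0},{"dx": 1.6,"dy": 0.25,"dz": -4.3,"spin": 0,"grip": 0},{"dx": 1.9,"dy": 0.3,"dz": -4.3,"spin": 0,"grip": 0},{"dx": 2.2,"dy": 0.35,"dz": -4.3,"spin": 0,"grip": 0}]}}

```text
time_s: 22.48
tcp_pos: [0.4876, 0.0091, 0.0417]
eef_rot: [-180.0, 0.0, -80.8]
contact_force: [0.3, -0.2, -0.1]
gripper_width: 0.0001
```

>>> {"fn": "servo_tool", "kwargs": {"targets": [{"dx": 0.3,"dy": 0.05,"dz": 0,"spin": 0,"grip": 0},{"dx": 0.6,"dy": 0.1,"dz": 0,"spin": 0,"grip": 0},{"dx": 0.9,"dy": 0.15,"dz": 0,"spin": 0,"grip": 0},{"dx": 1.2,"dy": 0.2,"dz": 0,"spin": 0,"grip": 0},{"dx": 1.5,"dy": 0.25,"dz": 0,"spin": 0,"grip": 0},{"dx": 1.8,"dy": 0.3,"dz": 0,"spin": 0,"grip": 0},{"dx": 2.1,"dy": 0.35,"dz": 0,"spin": 0,"grip": 0},{"dx": 2.4,"dy": 0.4,"dz": 0,"spin": 0,"grip": 0},{"dx": 2.7,"dy": 0.45,"dz": 0,"spin": 0,"grip": 0},{"dx": 3,"dy": 0.5,"dz": 0,"spin": 0,"grip": 0}]}}

```text
time_s: 23.32
tcp_pos: [0.5174, 0.014, 0.0414]
eef_rot: [180.0, 0.0, -80.8]
contact_force: [0.4, -0.1, 0.2]
gripper_width: 0.0007
```

>>> {"fn": "servo_tool", "kwargs": {"targets": [{"dx": 0.3,"dy": 0.05,"dz": 0,"spin": 0,"grip": 0},{"dx": 0.6,"dy": 0.1,"dz": 0,"spin": 0,"grip": 0},{"dx": 0.8,"dy": 0.15,"dz": 0,"spin": 0,"grip": 0},{"dx": 0.8,"dy": 0.15,"dz": 0,"spin": 0,"grip": 0},{"dx": -0.5,"dy": 0,"dz": 0,"spin": 0,"grip": 0},{"dx": -1.5,"dy": -0.2,"dz": 2,"spin": 0,"grip": 0},{"dx": -2,"dy": -0.3,"dz": 5,"spin": 0,"grip": 0},{"dx": -4.5,"dy": -0.7,"dz": 7,"spin": 0,"grip": 50},{"dx": -7,"dy": -1.1,"dz": 7,"spin": 0,"grip": 50},{"dx": -8,"dy": -1.3,"dz": 7,"spin": 0,"grip": 50}]}}

```text
time_s: 24.15
tcp_pos: [0.4349, 0.0005, 0.1123]
eef_rot: [-179.9, 0.1, -80.8]
contact_force: [-1.3, 0.3, -0.6]
gripper_width: 0.015
```

```bash
python3 t.py p7 2>/dev/null
```

```text
0.81 world [0.7147 0.0471] plate [0.1408 0.0054] yaw-in-plate -1.57 0.162 [ 0.1 -0.1 -0.1 -0.  -0.   0.2 -0. ]
0.74 world [0.5498 0.0208] plate [-0.0262  0.0055] yaw-in-plate -1.559 0.172 [-1.7 -0.5  1.6  2.4  1.5 -0.3 -1.9]
24.25 [0.43545735 0.00059222 0.1117805 ] 0.022630561300187816 tool in plate [[-0.1422565   0.00369058]]
```

View pics/p7.png

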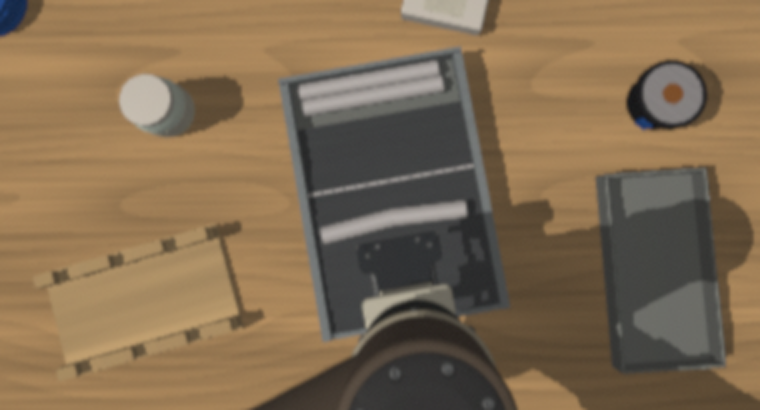

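The bent stem stayed put at plate x≈-0.025 (crop px (393,220)) and visibly shows the kink, so it is confirmed as the reject. I pick it up for the bin.

>>> {"fn": "servo_tool", "kwargs": {"targets": [{"dx": 3.5,"dy": 0.6,"dz": 0,"spin": 0,"grip": 50},{"dx": 7,"dy": 1.2,"dz": 0,"spin": 0,"grip": 50},{"dx": 10.5,"dy": 1.8,"dz": 0,"spin": 0,"grip": 50},{"dx": 11.6,"dy": 2,"dz": 0,"spin": 0,"grip": 50},{"dx": 11.6,"dy": 2,"dz": -2,"spin": 0,"grip": 50},{"dx": 11.6,"dy": 2,"dz": -4.5,"spin": 0,"grip": 50},{"dx": 11.6,"dy": 2,"dz": -6.2,"spin": 0,"grip": 50},{"dx": 11.6,"dy": 2,"dz": -7,"spin": 0,"grip": 50},{"dx": 11.6,"dy": 2,"dz": -7,"spin": 0,"grip": 50},{"dx": 11.6,"dy": 2,"dz": -7,"spin": 0,"grip": 0}]}}

```text
time_s: 25.08
tcp_pos: [0.5534, 0.0209, 0.0413]
eef_rot: [179.9, -0.0, -80.8]
contact_force: [0.2, 0.5, 0.4]
gripper_width: 0.0409
```

>>> {"fn": "servo_tool", "kwargs": {"targets": [{"dx": 0,"dy": 0,"dz": 0,"spin": 0,"grip": 0},{"dx": 0,"dy": 0,"dz": 0,"spin": 0,"grip": 0},{"dx": 0,"dy": 0,"dz": 0,"spin": 0,"grip": 0},{"dx": 0,"dy": 0,"dz": 0,"spin": 0,"grip": 0},{"dx": 0,"dy": 0,"dz": 0,"spin": 0,"grip": 0},{"dx": 0,"dy": 0,"dz": 1,"spin": 0,"grip": 0},{"dx": 0,"dy": 0,"dz": 3,"spin": 0,"grip": 0},{"dx": 0,"dy": 0,"dz": 5.5,"spin": 0,"grip": 0},{"dx": 0,"dy": 0,"dz": 8,"spin": 0,"grip": 0},{"dx": 0,"dy": 0,"dz": 8,"spin": 0,"grip": 0}], "squeeze": 25}}

```text
time_s: 25.92
tcp_pos: [0.556, 0.0216, 0.1271]
eef_rot: [-179.6, 0.0, -80.7]
contact_force: [0.9, -0.4, 0.1]
gripper_width: 0.0195
```

>>> {"fn": "servo_tool", "kwargs": {"targets": [{"dx": -0.5,"dy": -2.5,"dz": 0,"spin": 0.12,"grip": 0},{"dx": -1.2,"dy": -5.5,"dz": 0,"spin": 0.24,"grip": 0},{"dx": -2,"dy": -9,"dz": 0,"spin": 0.36,"grip": 0},{"dx": -2.7,"dy": -12.5,"dz": 0,"spin": 0.48,"grip": 0},{"dx": -3.5,"dy": -16,"dz": 0,"spin": 0.6,"grip": 0},{"dx": -4.2,"dy": -19.5,"dz": 0,"spin": 0.72,"grip": 0},{"dx": -5,"dy": -23,"dz": 0,"spin": 0.84,"grip": 0},{"dx": -5.8,"dy": -26.5,"dz": 0,"spin": 0.96,"grip": 0},{"dx": -6.5,"dy": -29.5,"dz": 0,"spin": 1.08,"grip": 0},{"dx": -6.9,"dy": -31.4,"dz": 0,"spin": 1.2,"grip": 0}]}}

```text
time_s: 26.75
tcp_pos: [0.4829, -0.2955, 0.1219]
eef_rot: [180.0, 0.0, -12.4]
contact_force: [1.0, 0.2, -1.1]
gripper_width: 0.0194
```

>>> {"fn": "servo_tool", "kwargs": {"targets": [{"dx": 0.4,"dy": 0.3,"dz": 0,"spin": 0.12,"grip": 0},{"dx": 0.4,"dy": 0.3,"dz": -1,"spin": 0.24,"grip": 0},{"dx": 0.4,"dy": 0.3,"dz": -2.5,"spin": 0.27,"grip": 0},{"dx": 0.4,"dy": 0.3,"dz": -4.5,"spin": 0.27,"grip": 0},{"dx": 0.4,"dy": 0.3,"dz": -6.5,"spin": 0.27,"grip": 0},{"dx": 0.4,"dy": 0.3,"dz": -8,"spin": 0.27,"grip": 0},{"dx": 0.4,"dy": 0.3,"dz": -9.3,"spin": 0.27,"grip": 0},{"dx": 0.4,"dy": 0.3,"dz": -10.3,"spin": 0.27,"grip": 0},{"dx": 0.4,"dy": 0.3,"dz": -10.8,"spin": 0.27,"grip": 0},{"dx": 0.4,"dy": 0.3,"dz": -11,"spin": 0.27,"grip": 0}]}}

```text
time_s: 27.58
tcp_pos: [0.4878, -0.2899, 0.0109]
eef_rot: [-180.0, 0.1, 2.8]
contact_force: [0.7, 0.7, -0.7]
gripper_width: 0.0195
```

>>> {"fn": "servo_tool", "kwargs": {"targets": [{"dx": 0,"dy": 0,"dz": 0,"spin": 0,"grip": 0},{"dx": 0,"dy": 0,"dz": 0,"spin": 0,"grip": 30},{"dx": 0,"dy": 0,"dz": 0,"spin": 0,"grip": 36},{"dx": 0,"dy": 0,"dz": 0,"spin": 0,"grip": 40},{"dx": 0,"dy": 0,"dz": 0,"spin": 0,"grip": 40},{"dx": 0,"dy": 0,"dz": 0,"spin": 0,"grip": 40},{"dx": 0,"dy": 0,"dz": 2,"spin": 0,"grip": 40},{"dx": 0,"dy": 0,"dz": 5,"spin": 0,"grip": 40},{"dx": 0,"dy": 0,"dz": 9,"spin": 0,"grip": 40},{"dx": 0,"dy": 0,"dz": 12,"spin": 0,"grip": 40}]}}

```text
time_s: 28.42
tcp_pos: [0.4884, -0.2903, 0.134]
eef_rot: [180.0, -0.0, 2.8]
contact_force: [1.7, -0.2, 1.0]
gripper_width: 0.0349
```

>>> {"fn": "servo_tool", "kwargs": {"targets": [{"dx": -1,"dy": 3.5,"dz": 1,"spin": 0,"grip": 40},{"dx": -2,"dy": 7,"dz": 2,"spin": 0,"grip": 40},{"dx": -3,"dy": 10.5,"dz": 2,"spin": 0,"grip": 40},{"dx": -4,"dy": 14,"dz": 2,"spin": 0,"grip": 40},{"dx": -4,"dy": 17.5,"dz": 2,"spin": 0,"grip": 40},{"dx": -4,"dy": 21,"dz": 2,"spin": 0,"grip": 40},{"dx": -4,"dy": 24.5,"dz": 2,"spin": 0,"grip": 40},{"dx": -4,"dy": 28,"dz": 2,"spin": 0,"grip": 40},{"dx": -4,"dy": 31,"dz": 2,"spin": 0,"grip": 40},{"dx": -4,"dy": 31,"dz": 2,"spin": 0,"grip": 40}]}}

```text
time_s: 29.25
tcp_pos: [0.4487, 0.0239, 0.1521]
eef_rot: [-179.9, -0.1, 3.0]
contact_force: [0.0, 0.1, 0.3]
gripper_width: 0.0353
```

```bash
python3 t.py p8 2>/dev/null; python3 - <<'E' 2>/dev/null
from h import *
B=[.4869,-.2925,.0511]
for d in r.cut_out('tube_1','top')[:5]:
    t=tube(d['mask'],.016); print(round(d['p'],2),'bin',np.round(inv(B,t[0])[0],4),round(t[1]-B[2],3),t[2])
for n,z in(('downlight',.035),('jar',.05),('driver',.016)):
    for d in r.cut_out(n,'top')[:1]:
        v,u=np.nonzero(d['mask']); print(n,np.round(back([[u.mean(),v.mean()]],z),3)[0])
E
```

```text
0.81 world [0.7148 0.0467] plate [0.1408 0.005 ] yaw-in-plate -1.573 0.167 [ 0.5  0.3 -0.7 -0.5 -0.1 -0.2  0.6]
0.63 world [0.6962 0.0419] plate [0.1217 0.0031] yaw-in-plate -1.568 0.168 [ 0.1 -0.  -0.5  0.   0.4  0.2 -0.2]
0.61 world [ 0.4927 -0.2826] plate [-0.1307 -0.285 ] yaw-in-plate -0.11 0.164 [-1.8 -0.4  1.6  2.1  1.2  0.5 -1.8]
29.35 [0.44810013 0.02110755 0.15168462] 0.03521522902392698 tool in plate [[-0.12652134  0.02194224]]
0.81 bin [0.2508 0.3281] -1.465 0.17233212943099704
0.63 bin [0.2313 0.3241] -1.46 0.17395051527151867
0.61 bin [ 0.004  -0.0002] -0.002 0.16904508020275316
jar [0.689 0.294 0.05 ]
driver [ 0.812 -0.048  0.016]
```

View pics/p8.png

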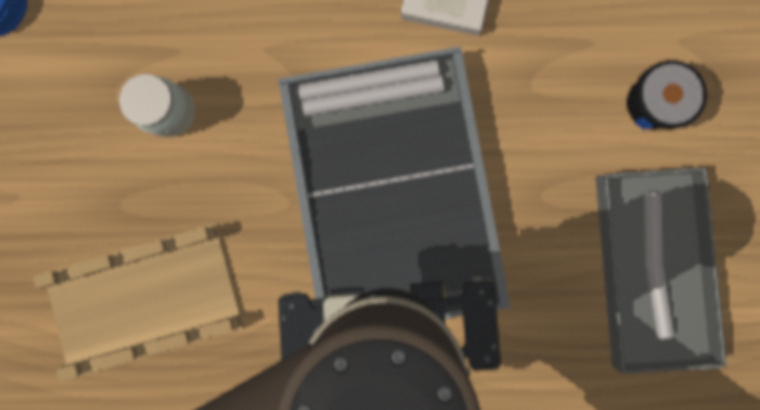

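The picture shows both straight stems in the gutter, the bent one in the bin (crop px (660,265)), the bystanders unmoved, and the arm clear of everything. I hand in.

```bash
python3 -c "
from plant import r
print(r.close_job(), r.get_state()['time_s'])"
```

```text
the job is handed in; nothing more can be done
the job is handed in; nothing more can be done
```

I tested all three stems one at a time, and the job is handed in after about 29 s of the 72 s allowed; no verdict was reported.

- **Straight stems:** these were the two outer ones in the rack. Each was pushed gently onto the slope and ended in the gutter without further contact. The rolls themselves were not filmed, because the arm was in the way. At the last check they lay across the plate at x ≈ 0.122 and 0.141 m, with their middles within 5 mm of its centre.
- **Bent stem:** this was the middle one. It stayed at plate x ≈ -0.025 m after its push and its kink showed clearly in the picture. It now lies in the bin, about 4 mm from the bin's centre.
- **Bystanders:** the jar and driver box measured within about 1 mm of where they began. The detector missed the downlight in the last picture, so I checked it by eye only, and it stood upright at the same place. The arm was clear of everything.
- **Small disagreement:** the first plate fit put the bright line at 18 mm instead of 20 mm, which is within the camera calibration. I corrected for half of it.

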